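# Latch the split specimen mould

### The arm

A 6-joint arm with a two-finger parallel gripper is mounted at the origin on the work surface. World frame = base frame: x ahead of the robot, y to its left, z up, the work surface at z = 0. Lengths are in m, angles in rad, forces in N, time in s.
With the tool pointing down it reaches from about 0.35 to 0.85 m from the base axis. Payload 8.1 kg.
Tool frame: the origin (TCP) lies midway between the tips of the shut fingers; the grasp point (between the pads) lies 19 mm behind it; z points along the fingers, y is the direction in which the jaws open and shut (so a half turn about z gives the same grasp; the last joint's range is limited). The gripper opens to 93 mm and grips with 3 to 60 N. Pads are 15 mm wide; open, the fingers measure 128 mm over their backs; the gripper's body (75 mm by 188 mm) begins 65 mm behind the grasp point.
Start: joints at [-1.267, 0.13, 1.488, -0, 1.523, -0.085], TCP at [0.227, -0.555, 0.196] pointing down, gripper open.
Joint ranges: [-2.96, 2.96], [-0.89, 2.26], [0.02, 2.5], [-1.34, 4.48], [0, 2.73], [-2.66, 2.66]. Speed limits (rad/s): [2.39, 2.39, 2.79, 3.14, 3.14, 3.14].

### API

Orientations are given as a rotation vector (axis times angle).
In Python, from plant import robot gives the robot as it stands. The module is installed in compiled form; this text tells all that it offers.
- The arm moves only by the shell command python3 -m pendant 'ROWS' [FORCE]. ROWS is JSON, a list of rows, each an object with "translation": the shift along the tool's x, y, z in mm, a list of three; "twist": the turn, a rotation vector about the tool's x, y, z in rad, a list of three; "grip": the opening, from -1 (shut) to 1 (fully open). A call has exactly 10 rows; each row shifts and turns the pose as measured when the row begins, along the tool's axes as they then stand; what a row does not reach is not made up. A row lasts 1/10 s, in which the tool goes at most 50 mm and 8.59 degrees, less where a joint would pass 70% of its speed; a pose out of reach is approached as far as the arm can. A call is refused whole if a number of a shift passes 50 or a number of a turn 0.15, either way. A call with a gripper value outside its range is refused whole. The fingers move at their own pace and stop on an object; FORCE is the grip in N (left out, the last holds). Time passes only in rows, so rows that do not move let the fingers close, or fill a call up. It gives the time, the measured TCP pose, the force and the opening at its end, in the units of the state.
- robot.read_state(): the state, without advancing time (a new reading comes with each control period).
- robot.read_camera(name): name is "side" or "top" or "wrist"; returns (picture, depth): 480x640x3 uint8, red, green, blue; 480x640 float32, m along the optical axis (not along the pixel's ray), 0 where there is no reading.
- robot.camera_info(name): a dict with "vertical_fov" (degrees; the focal length in pixels is half the picture's height over the tangent of half this angle, whatever the lens; pixels are square), "cx", "cy" (the principal point, pixels), "cam_to_world" (4x4, takes a point from camera to world coordinates). Camera axes: x right, y up, looking along -z (the intrinsics and any distortion apply to the point x, -y, -z); pixel columns grow to the right and rows downward; lengths in m; the calibration is good to about 2 mm. A picture is of the moment at which its call begins: read the wrist's pose just before it. camera_info takes no time and is no camera call; for the wrist camera it gives the pose at the moment of the call.
- robot.close_job(): hands the job in, once; it reports no verdict.
The state is a dict: "t": time; "q": joint angles; "dq": joint speeds; "joint_torque": joint torques, N m; "tool_pos": TCP position; "orientation": TCP orientation; "force": force on the tool from outside, world axes, zero at the start; "wrist_torque": the same for the moment, N m; "opening": finger opening in m.
Only numpy, scipy, OpenCV 4.12 (cv2) and the standard library are available. Lean on these libraries where they do the work, as an engineer would, in place of code of your own. Each camera call takes 0.05 s, during which the arm holds its last target. There are 200 camera calls.

### The job

Close the rectangular aluminium split mould. Tip its upright wire loop over towards the mould's hook-shaped keeper so that the loop's crossbar drops down behind the hook, then swing the lever the opposite way, over its toggle point and down until it lies flat and holds the two halves pulled together. The round pot nearby is already latched and is not part of the job.

Things in the scene. Friction and masses are not known exactly. Their poses are not given: they have to be found in the camera images.
- mould: Aluminium split mould, fixed, tops 55 mm high, 118 x 90 mm, dark base plate. Origin: centre of its underside, z up, +x from latch to keeper. The half at +x slides, sprung 5 mm open. On the other the steel lever turns about the y line at x=-22, z=71.5 mm. It stays where left; starts leaning 10-20 deg from upright to -x; shut: level, pointing to -x. A pin 32 mm out on it carries the loop.
- handle_end (a point): Free end of the lever, mid thickness, 80 mm from its axis; last 38 mm: black grip 24 mm wide (y), 11 mm thick. Starts about 149 mm high; shut: x=-102, y=0, z=71.5 mm in the mould's frame, out past the mould's edge. With the loop hooked, swinging it to -x and down takes up to 10 N at the grip; 13 deg before level it passes the toggle point and is then pulled flat.
- loop_bar (a point): Middle of the crossbar (48 mm long, along the mould's y) of the U-shaped loop of 6 mm steel wire; its two 86 mm legs swing on the lever's pin, nearly free. It starts upright, bar about 187 mm high, some 38 mm above the lever's end. Pushed over 20 deg past vertical towards +x it falls by itself; the bar lands on the sliding half 5-15 mm behind (+x of) the keeper.
- keeper (a point): Seat in the keeper, a steel hook 24 mm wide, 12 mm tall, on top of the sliding half, its mouth open to the mould's +x. The point is where the centre of the hooked crossbar sits, 4.5 mm above the half's top, under a lip that reaches 4 mm further in +x. Mould frame: x=35, z=59.5 mm while open, x about 31 mm when latched.
Mind the look-alikes: they are no part of the job. What is meant by the mould is not green or orange, and is the larger of those in its own colour.

How it is judged:
On the way:
1. the loop's crossbar is down behind the keeper's hook (z of loop_bar in the frame of keeper below 0.004 m and x of loop_bar in the frame of keeper between -0.004 and 0.025 m), for 0.2 s.
At the end, for the whole second after the job is handed in: The loop's crossbar sits in the keeper (within 6 mm of its seat), the lever lies flat past its toggle point (its end less than 12 mm above the level position) and the halves are pulled together (gap under 2.5 mm) (distance between loop_bar and keeper below 0.006 m and z of handle_end in the frame of mould below 0.0835 m and x of keeper in the frame of mould below 0.0325 m); the robot touches nothing.
It also fails if it takes over 40 s, if anything falls off the work surface, if the arm or the gripper's body presses on something with over 40 N, if the wrist force passes 120 N, or if a joint passes its speed limit or range.

## Working session

There is one attempt and no reset: what is moved stays moved. The work goes in short steps, Python scripts to look and compute and a shell command to move; the robot and the scene stay as the last step left them, time stands still between calls to the robot, and variables do not carry over. Pictures are saved under pics/ and viewed, about 8 in all and at most 12, crops included, and the job is handed in when it is done.

```bash
mkdir -p pics
cat > h.py <<'E'
import numpy as np,cv2
from plant import robot
from scipy.spatial.transform import Rotation as R
def cloud(n):
    info=robot.camera_info(n); rgb,d=robot.read_camera(n)
    f=240/np.tan(np.radians(info['vertical_fov'])/2)
    v,u=np.mgrid[:480,:640]
    P=np.stack([(u-info['cx'])/f*d,-(v-info['cy'])/f*d,-d],-1)
    T=np.array(info['cam_to_world']); W=P@T[:3,:3].T+T[:3,3]; W[d==0]=np.nan
    return rgb,W,info
def save(n,rgb): cv2.imwrite('pics/'+n,rgb[...,::-1])
E
python3 - <<'E'
from h import *
a,W,i=cloud('top'); b,V,j=cloud('side')
save('a.png',np.vstack([a,b])[::1]); 
im=np.vstack([cv2.resize(a,(400,300)),cv2.resize(b,(400,300))])
save('top1.png',a);save('side1.png',b);np.savez('c1.npz',a=a,W=W,b=b,V=V)
print(i,j,robot.read_state())
E
```

```text
{'vertical_fov': 53.36415633065387, 'cx': 325.84116168233686, 'cy': 245.21267608096036, 'cam_to_world': array([[ 0.01995737,  0.99346398, -0.11238783,  0.41102091],
       [-0.99977422,  0.02065053,  0.00500668, -0.08828526],
       [ 0.00729482,  0.11226253,  0.9936518 ,  1.05610913],
       [ 0.        ,  0.        ,  0.        ,  1.        ]])} {'vertical_fov': 43.90635669623698, 'cx': 308.8105677436474, 'cy': 242.69620797408848, 'cam_to_world': array([[-0.9956641 ,  0.02718072, -0.08896185,  0.41840629],
       [-0.0900831 , -0.52021625,  0.84927033,  0.76413732],
       [-0.02319562,  0.85360193,  0.52040917,  0.6146464 ],
       [ 0.        ,  0.        ,  0.        ,  1.        ]])} {'t': 0.1, 'q': array([-1.26740249e+00,  1.31084698e-01,  1.48919875e+00,  1.78828360e-05,
        1.52298635e+00, -8.54008658e-02]), 'dq': array([-1.17235183e-04, -2.92352371e-03, -6.96258971e-05, -7.92941629e-05,
       -2.48286494e-03,  6.83548413e-04]), 'joint_torque': array([ 1.80542975e-03, -5.61339533e+01, -4.93099558e+01,  7.70437368e-02,
        2.91091623e-02, -3.99915689e-05]), 'tool_pos': array([ 0.22730288, -0.55467243,  0.19467736]), 'orientation': array([-3.08078100e+00, -6.06554241e-01,  2.58550020e-04]), 'force': array([0.1629214 , 0.48492763, 0.65440649]), 'wrist_torque': array([-0.02257313,  0.0583032 ,  0.00133303]), 'opening': 0.09264110462266519}
```

View pics/top1.png

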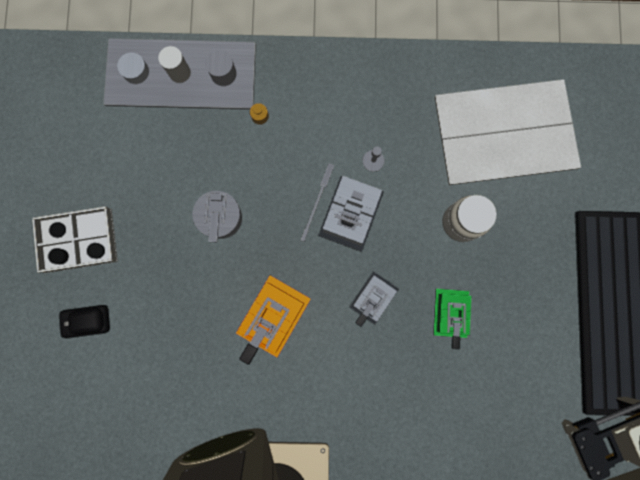

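View pics/side1.png

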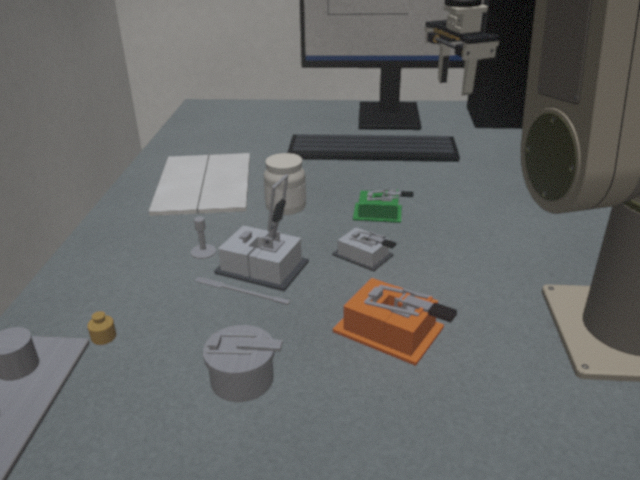

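The mould with the upright lever is at top pixel (352,212) and side pixel (262,252). Its keeper is at side pixel (245,237), on the far side in world +x. The small grey, green and orange moulds are look-alikes.

Run:
```python
from h import *
z=np.load('c1.npz');W=z['W'];V=z['V'];a=z['a'];b=z['b']
box=np.zeros((480,640),bool);box[165:260,305:395]=1
Z=W[...,2]
m=box&(Z>.045)&(Z<.062)
n,l,s,c=cv2.connectedComponentsWithStats(m.astype(np.uint8))
print(s[1:],c[1:])
P=W[m][:,:2].astype(np.float32)
r=cv2.minAreaRect(P*1000);print(r, cv2.boxPoints(r), np.median(Z[m]))
c0=np.array(r[0])/1000
def tall(X,nm):
    for lo,hi in[(.058,.07),(.07,.09),(.09,.11),(.11,.13),(.13,.15),(.15,.17),(.17,.2)]:
        k=(X[...,2]>lo)&(X[...,2]<hi)&(np.hypot(X[...,0]-c0[0],X[...,1]-c0[1])<.1)
        if k.sum(): print(nm,lo,k.sum(),X[k].mean(0).round(3),X[k].min(0).round(3),X[k].max(0).round(3))
tall(W,'top');tall(V,'side')
m2=(V[...,2]>.05)&(V[...,2]<.06)&(np.hypot(V[...,0]-c0[0],V[...,1]-c0[1])<.09)
r=cv2.minAreaRect(V[m2][:,:2].astype(np.float32)*1000);print(r)
A=cv2.resize(a[160:260,300:400],(600,600),interpolation=cv2.INTER_CUBIC)
B=cv2.resize(b[160:290,200:320],(550,600),interpolation=cv2.INTER_CUBIC)
save('crop.png',cv2.resize(np.hstack([A,B]),(800,417)))
```

```text
[[ 323  176   59   68 1882]
 [ 344  212   12    7   35]] [[351.95217853 209.16046759]
 [349.42857143 215.11428571]]
((602.9337158203125, -147.17034912109375), (89.9901351928711, 123.76181030273438), 70.64791870117188) [[ 529.639    -169.11758 ]
 [ 646.40826  -210.12881 ]
 [ 676.22845  -125.223114]
 [ 559.45917   -84.21188 ]] 0.054521086078197056
top 0.058 167 [ 0.607 -0.15   0.062] [ 0.538 -0.202  0.058] [ 0.654 -0.097  0.07 ]
top 0.07 44 [ 0.586 -0.141  0.078] [ 0.566 -0.163  0.07 ] [ 0.632 -0.123  0.09 ]
top 0.09 4 [ 0.576 -0.138  0.095] [ 0.574 -0.143  0.092] [ 0.578 -0.131  0.099]
top 0.11 1 [ 0.573 -0.134  0.115] [ 0.573 -0.134  0.115] [ 0.573 -0.134  0.115]
top 0.13 48 [ 0.557 -0.132  0.147] [ 0.55  -0.143  0.142] [ 0.564 -0.121  0.15 ]
top 0.15 4 [ 0.558 -0.13   0.15 ] [ 0.557 -0.138  0.15 ] [ 0.559 -0.125  0.15 ]
top 0.17 93 [ 0.557 -0.131  0.188] [ 0.548 -0.157  0.184] [ 0.568 -0.107  0.191]
side 0.058 199 [ 0.604 -0.143  0.064] [ 0.559 -0.17   0.058] [ 0.642 -0.117  0.07 ]
side 0.07 123 [ 0.58  -0.133  0.077] [ 0.567 -0.152  0.07 ] [ 0.595 -0.12   0.09 ]
side 0.09 90 [ 0.572 -0.129  0.102] [ 0.561 -0.16   0.09 ] [ 0.582 -0.107  0.11 ]
side 0.11 120 [ 0.569 -0.122  0.121] [ 0.556 -0.157  0.111] [ 0.581 -0.106  0.13 ]
side 0.13 167 [ 0.563 -0.126  0.142] [ 0.552 -0.158  0.13 ] [ 0.576 -0.104  0.15 ]
side 0.15 72 [ 0.563 -0.131  0.16 ] [ 0.551 -0.158  0.15 ] [ 0.574 -0.104  0.17 ]
side 0.17 121 [ 0.559 -0.128  0.183] [ 0.548 -0.157  0.17 ] [ 0.57  -0.105  0.19 ]
((604.4126586914062, -146.48605346679688), (95.01411437988281, 125.28044891357422), 70.87354278564453)
```

View pics/crop.png

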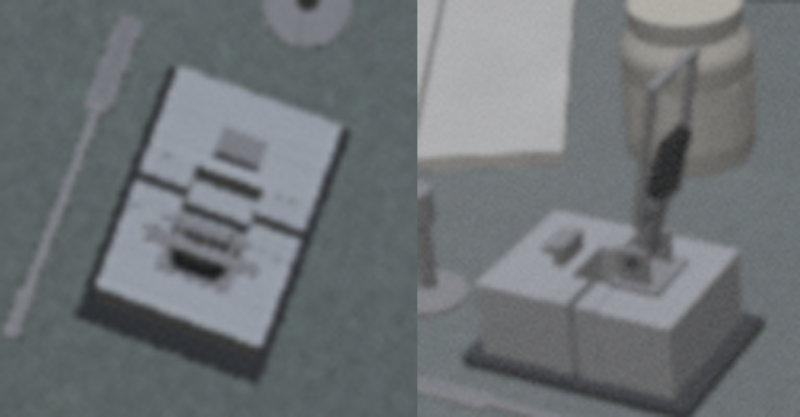

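```bash
cat > g.py <<'E'
from h import *
O=np.array([.6006,-.1463,0]);ex=np.array([.9435,-.3315,0]);ey=np.array([.3315,.9435,0])
M=np.stack([ex,ey,[0,0,1]])   # world->mould rows
def st():
    s=robot.read_state();r=R.from_rotvec(s['orientation'])
    print('t',round(s['t'],2),'mould mm',(M@(s['tool_pos']-O)*1000).round(1),'tool axes in mould\n',(M@r.as_matrix()).round(3),'F',(M@s['force']).round(1),'q',s['q'].round(2),s['opening'])
E
python3 -m pendant '[{"translation":[0,0,0],"twist":[0,0,0.145],"grip":-1},{"translation":[0,0,0],"twist":[0,0,0.145],"grip":-1},{"translation":[0,0,0],"twist":[0,0,0.145],"grip":-1},{"translation":[0,0,0],"twist":[0,0,0.145],"grip":-1},{"translation":[0,0,0],"twist":[0,0,0.145],"grip":-1},{"translation":[12,-45,0],"twist":[0,0,0],"grip":-1},{"translation":[12,-45,0],"twist":[0,0,0],"grip":-1},{"translation":[12,-45,0],"twist":[0,0,0],"grip":-1},{"translation":[12,-45,0],"twist":[0,0,0],"grip":-1},{"translation":[12,-45,0],"twist":[0,0,0],"grip":-1}]' 20; python3 -c "from g import *;st()"
```

```text
t: 1.1
tool_pos: [0.362, -0.3609, 0.1886]
orientation: [-3.077, 0.583, 0.012]
force: [0.3, 0.3, 0.4]
opening: 0.0177
t 1.1 mould mm [-154.  -281.5  188.6] tool axes in mould
 [[ 0.999 -0.036 -0.009]
 [-0.036 -0.999  0.008]
 [-0.009 -0.008 -1.   ]] F [0.2 0.4 0.4] q [-0.89 -0.1   1.73  0.    1.52  1.06] 0.01772670063717987
```

```bash
python3 -m pendant '[{"translation":[8,-40,0],"twist":[0,0,-0.02],"grip":-1},{"translation":[8,-40,0],"twist":[0,0,-0.016],"grip":-1},{"translation":[8,-40,0],"twist":[0,0,0],"grip":-1},{"translation":[8,-40,0],"twist":[0,0,0],"grip":-1},{"translation":[8,-40,2],"twist":[0,0,0],"grip":-1},{"translation":[8,-40,3],"twist":[0,0,0],"grip":-1},{"translation":[8,-30,4],"twist":[0,0,0],"grip":-1},{"translation":[4,-10,4],"twist":[0,0,0],"grip":-1},{"translation":[0,0,4],"twist":[0,0,0],"grip":-1},{"translation":[0,0,0],"twist":[0,0,0],"grip":-1}]'; python3 -c "from g import *;st()"
```

```text
t: 2.1
tool_pos: [0.517, -0.1004, 0.1692]
orientation: [-3.087, 0.513, 0.019]
force: [0.5, 0.4, 0.7]
opening: 0.0006
t 2.1 mould mm [-94.1  15.6 169.2] tool axes in mould
 [[ 1.     0.008 -0.014]
 [ 0.008 -1.     0.01 ]
 [-0.014 -0.01  -1.   ]] F [0.3 0.6 0.7] q [-0.3  -0.04  1.71  0.01  1.48  1.6 ] 0.0006104146918339558
```

```bash
python3 -m pendant '[{"translation":[6,8,-1],"twist":[0,0,0],"grip":-1},{"translation":[6,7,-1],"twist":[0,0,0],"grip":-1},{"translation":[8,0,0],"twist":[0,0,0],"grip":-1},{"translation":[8,0,0],"twist":[0,0,0],"grip":-1},{"translation":[8,0,0],"twist":[0,0,0],"grip":-1},{"translation":[8,0,0],"twist":[0,0,0],"grip":-1},{"translation":[8,0,0],"twist":[0,0,0],"grip":-1},{"translation":[8,0,0],"twist":[0,0,0],"grip":-1},{"translation":[8,0,0],"twist":[0,0,0],"grip":-1},{"translation":[8,0,0],"twist":[0,0,0],"grip":-1}]'; python3 -c "
from g import *;st()
b,V,_=cloud('side');save('s2.png',cv2.resize(b[120:320,160:400],(720,600)))"
```

```text
t: 3.1
tool_pos: [0.5881, -0.1481, 0.1706]
orientation: [-3.087, 0.524, 0.018]
force: [0.1, -0.0, -0.2]
opening: 0.0005
t 3.1 mould mm [-11.2  -5.8 170.6] tool axes in mould
 [[ 1.     0.002 -0.013]
 [ 0.002 -1.     0.009]
 [-0.013 -0.009 -1.   ]] F [ 0.   0.  -0.2] q [-0.34  0.17  1.49  0.01  1.49  1.57] 0.0005119391775015152
```

View pics/s2.png

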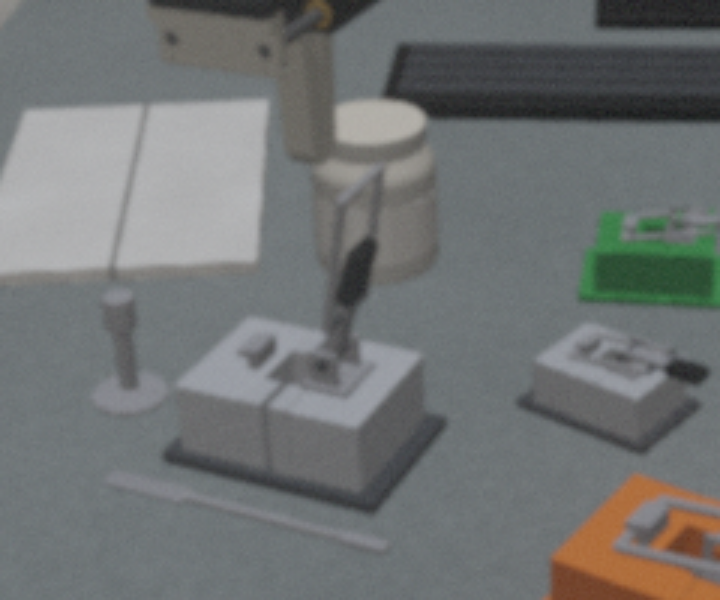

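The picture shows the loop still upright, with its bar at about (360,190), and the fingertip at (310,155). I'll project the TCP into this view to see which side of the bar it passed.

Run:
```python
from g import *
i=robot.camera_info('side');T=np.linalg.inv(i['cam_to_world']);f=240/np.tan(np.radians(i['vertical_fov'])/2)
def pr(p):
    c=T[:3,:3]@p+T[:3,3];return np.array([i['cx']-f*c[0]/c[2],i['cy']+f*c[1]/c[2]]).round(1), ((np.array([i['cx']-f*c[0]/c[2]-160,i['cy']+f*c[1]/c[2]-120]))*3).round()
s=robot.read_state();print('tcp',pr(s['tool_pos']))
for m in ([-46,0,187],[-46,24,187],[-46,-24,187],[-46,0,149],[35,0,59.5],[-59,-45,55],[64,45,55],[-59,45,55]): print(m,pr(O+M.T@(np.array(m)/1000)))
b,V,_=cloud('side');a,W,_=cloud('top')
for X in(V,W):
    Q=(X-O)@M.T*1000
    k=(Q[...,2]>160)&(Q[...,2]<260)&(abs(Q[...,0])<90)&(abs(Q[...,1])<60)
    q=Q[k];
    for lo in range(160,260,10):
        r=q[(q[:,2]>=lo)&(q[:,2]<lo+10)]
        if len(r):print(lo,len(r),r.min(0).round(),r.max(0).round())
```

```text
tcp (array([263.8, 184.3]), array([311., 193.]))
[-46, 0, 187] (array([280.3, 180.2]), array([361., 181.]))
[-46, 24, 187] (array([273.7, 186.1]), array([341., 198.]))
[-46, -24, 187] (array([286.7, 174.6]), array([380., 164.]))
[-46, 0, 149] (array([281.4, 200.5]), array([364., 241.]))
[35, 0, 59.5] (array([244.2, 236.3]), array([253., 349.]))
[-59, -45, 55] (array([301.2, 236.8]), array([423., 350.]))
[64, 45, 55] (array([217.9, 247.2]), array([174., 382.]))
[-59, 45, 55] (array([278.9, 261.6]), array([357., 425.]))
160 36 [-45. -26. 160.] [-38.  28. 170.]
170 38 [-46. -26. 170.] [-40.  28. 179.]
180 83 [-49. -27. 181.] [-41.  27. 190.]
190 43 [-20. -18. 191.] [ -1.   7. 200.]
200 88 [-21. -20. 200.] [ -1.  12. 210.]
210 103 [-21. -22. 210.] [ -0.  13. 220.]
220 101 [-20. -23. 220.] [  1.  12. 230.]
230 106 [-20. -23. 230.] [ -1.  14. 240.]
240 106 [-20. -22. 240.] [ -0.  14. 250.]
250 88 [-20. -22. 250.] [ -6.  15. 260.]
180 79 [-49. -27. 184.] [-43.  26. 190.]
190 15 [-48. -21. 190.] [-44.  20. 192.]
210 1 [-15.  -6. 212.] [-15.  -6. 212.]
230 1 [-18.  -7. 235.] [-18.  -7. 235.]
```

The fingertips show up at z≈191 mm while the reported TCP is at 171 mm, so the visible tip sits about 20 mm above the TCP. The finger therefore passed over the bar. I'll go back over it, lower further and push again.

```bash
python3 -m pendant '[{"translation":[0,-3,-15],"twist":[0,0,0],"grip":-1},{"translation":[0,-3,-8],"twist":[0,0,0],"grip":-1},{"translation":[-22,0,0],"twist":[0,0,0],"grip":-1},{"translation":[-22,0,0],"twist":[0,0,0],"grip":-1},{"translation":[-22,0,0],"twist":[0,0,0],"grip":-1},{"translation":[-6,0,0],"twist":[0,0,0],"grip":-1},{"translation":[0,0,15],"twist":[0,0,0],"grip":-1},{"translation":[0,0,15],"twist":[0,0,0],"grip":-1},{"translation":[0,0,12],"twist":[0,0,0],"grip":-1},{"translation":[0,0,0],"twist":[0,0,0],"grip":-1}]'
python3 - <<'E'
from g import *
st()
b,V,_=cloud('side')
Q=(V-O)@M.T*1000
q=Q[(Q[...,2]>140)&(Q[...,2]<260)&(Q[...,0]>-120)&(Q[...,0]<-56)&(abs(Q[...,1])<60)]
for lo in range(140,260,10):
    r=q[(q[:,2]>=lo)&(q[:,2]<lo+10)]
    if len(r):print(lo,len(r),r.min(0).round(),r.max(0).round())
E
```

```text
t: 4.25
tool_pos: [0.5225, -0.1166, 0.1567]
orientation: [-3.088, 0.522, 0.007]
force: [0.1, -0.3, -0.4]
opening: 0.0005
t 4.25 mould mm [-83.5   2.1 156.7] tool axes in mould
 [[ 1.     0.003 -0.006]
 [ 0.003 -1.     0.009]
 [-0.006 -0.009 -1.   ]] F [ 0.3 -0.3 -0.4] q [-0.32 -0.02  1.71  0.01  1.45  1.58] 0.00047289176314298416
170 4 [-91.  -4. 178.] [-80.   8. 179.]
180 65 [-93. -12. 180.] [-74.  18. 190.]
190 103 [-94. -13. 190.] [-74.  20. 200.]
200 102 [-93. -15. 200.] [-74.  21. 210.]
210 101 [-93. -14. 210.] [-74.  22. 220.]
220 113 [-93. -16. 220.] [-74.  22. 230.]
230 78 [-93. -17. 230.] [-81.  22. 240.]
240 65 [-93. -17. 241.] [-88.  22. 250.]
250 25 [-93.  -7. 250.] [-89.  22. 255.]
```

```bash
python3 -m pendant '[{"translation":[4,1,9],"twist":[0,0,0],"grip":-1},{"translation":[8,1,0],"twist":[0,0,0],"grip":-1},{"translation":[8,0,0],"twist":[0,0,0],"grip":-1},{"translation":[8,0,0],"twist":[0,0,0],"grip":-1},{"translation":[8,0,0],"twist":[0,0,0],"grip":-1},{"translation":[8,0,0],"twist":[0,0,0],"grip":-1},{"translation":[8,0,0],"twist":[0,0,0],"grip":-1},{"translation":[8,0,0],"twist":[0,0,0],"grip":-1},{"translation":[8,0,0],"twist":[0,0,0],"grip":-1},{"translation":[8,0,0],"twist":[0,0,0],"grip":-1}]'; python3 -c "
from g import *;st()
b,V,_=cloud('side');save('s3.png',cv2.resize(b[120:320,160:400],(720,600)))"
```

```text
t: 5.3
tool_pos: [0.6017, -0.1467, 0.1482]
orientation: [-3.088, 0.523, 0.003]
force: [-0.9, 0.4, -0.3]
opening: 0.0007
t 5.3 mould mm [  1.1   0.  148.2] tool axes in mould
 [[ 1.     0.002 -0.003]
 [ 0.002 -1.     0.009]
 [-0.003 -0.009 -1.   ]] F [-1.   0.1 -0.3] q [-0.33  0.21  1.49  0.01  1.45  1.58] 0.0007110005313590167
```

View pics/s3.png

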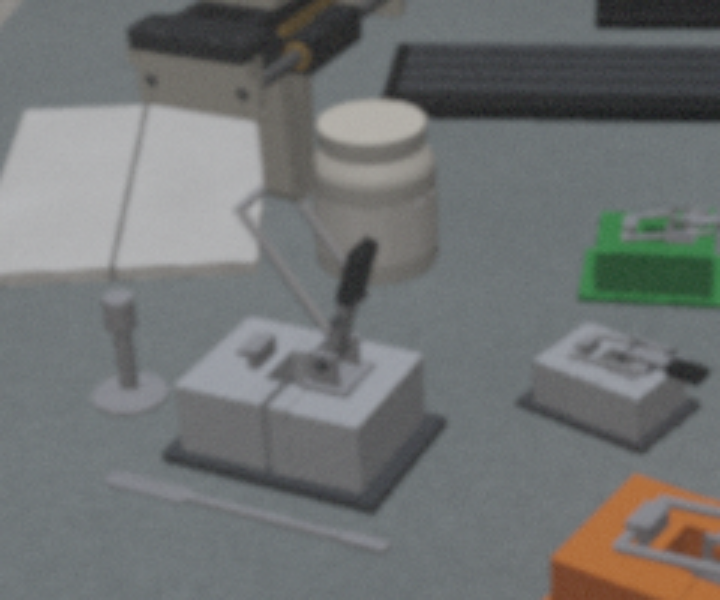

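The loop is tipped about 35–40° towards the keeper, with its bar at about (250,200). I'll ease back slowly and let it fall.

```bash
python3 -m pendant '[{"translation":[0,0,0],"twist":[0,0,0],"grip":-1},{"translation":[0,0,0],"twist":[0,0,0],"grip":-1},{"translation":[0,0,0],"twist":[0,0,0],"grip":-1},{"translation":[0,0,0],"twist":[0,0,0],"grip":-1},{"translation":[0,0,0],"twist":[0,0,0],"grip":-1},{"translation":[-2,0,0],"twist":[0,0,0],"grip":-1},{"translation":[-2,0,0],"twist":[0,0,0],"grip":-1},{"translation":[0,0,0],"twist":[0,0,0],"grip":-1},{"translation":[0,0,0],"twist":[0,0,0],"grip":-1},{"translation":[0,0,0],"twist":[0,0,0],"grip":-1}]'
cat > look.py <<'E'
from g import *
import sys
st()
b,V,_=cloud('side');save(sys.argv[1],cv2.resize(b[120:320,160:400],(720,600)))
Q=(V-O)@M.T*1000
q=Q[(Q[...,2]>58)&(abs(Q[...,0])<110)&(abs(Q[...,1])<35)]
for lo in list(range(58,180,8)):
    r=q[(q[:,2]>=lo)&(q[:,2]<lo+8)]
    if len(r):print(lo,len(r),r.min(0).round(),r.max(0).round())
E
python3 look.py s4.png
```

```text
t: 6.35
tool_pos: [0.5978, -0.1453, 0.1483]
orientation: [-3.088, 0.523, 0.002]
force: [-0.6, 0.6, 0.2]
opening: 0.0002
t 6.35 mould mm [ -3.    0.  148.3] tool axes in mould
 [[ 1.     0.002 -0.003]
 [ 0.002 -1.     0.009]
 [-0.003 -0.009 -1.   ]] F [-0.8  0.4  0.2] q [-0.33  0.2   1.5   0.01  1.45  1.58] 0.0002486610875186975
58 163 [-36. -25.  58.] [47. 28. 66.]
66 126 [-32. -24.  66.] [39. 28. 74.]
74 116 [-32. -25.  74.] [21. 30. 82.]
82 66 [-30. -26.  82.] [ 6. 29. 90.]
90 44 [-32. -23.  90.] [-6. 30. 98.]
98 68 [-36. -28.  98.] [-22.  29. 106.]
106 18 [-40.  -9. 106.] [-29.  13. 114.]
114 35 [-43.  -7. 114.] [-30.  14. 122.]
122 38 [-46.  -7. 122.] [-32.  15. 130.]
130 41 [-47.  -6. 130.] [-35.  15. 138.]
138 46 [-50. -12. 138.] [-39.  14. 146.]
146 32 [-48.  -9. 146.] [-39.  13. 149.]
170 37 [-13.  -9. 170.] [  4.  12. 178.]
178 72 [-13. -14. 178.] [  8.  17. 186.]
```

View pics/s4.png

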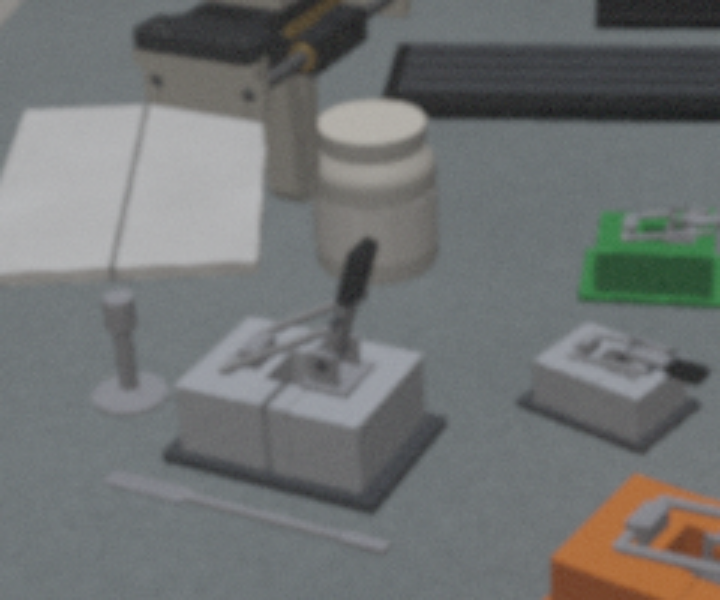

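The loop is down. Its bar is at about (235,360), which the depth puts near mould x≈44, behind the keeper seat at x=35. The lever is unmoved. Next I push the lever along its arc with the finger's -x corner.

```bash
python3 -m pendant '[{"translation":[-10,0,15],"twist":[0,0,0],"grip":-1},{"translation":[-10,0,14],"twist":[0,0,0],"grip":-1},{"translation":[0,0,0],"twist":[0,0,0],"grip":-1},{"translation":[-8,0,0],"twist":[0,0,0],"grip":-1},{"translation":[-5,0,2],"twist":[0,0,0],"grip":-1},{"translation":[-5,0,3],"twist":[0,0,0],"grip":-1},{"translation":[-5,0,3],"twist":[0,0,0],"grip":-1},{"translation":[-5,0,3],"twist":[0,0,0],"grip":-1},{"translation":[-5,0,3],"twist":[0,0,0],"grip":-1},{"translation":[0,0,0],"twist":[0,0,0],"grip":-1}]'; python3 look.py s5.png
```

```text
t: 7.4
tool_pos: [0.5488, -0.128, 0.108]
orientation: [-3.089, 0.524, -0.011]
force: [0.6, 0.3, -0.3]
opening: 0.0003
t 7.4 mould mm [-5.49e+01  1.00e-01  1.08e+02] tool axes in mould
 [[ 1.     0.002  0.005]
 [ 0.002 -1.     0.009]
 [ 0.005 -0.009 -1.   ]] F [ 0.5  0.5 -0.3] q [-0.33  0.08  1.7   0.01  1.35  1.58] 0.00028057691440464515
58 184 [-39. -27.  58.] [41. 30. 66.]
66 146 [-32. -25.  66.] [39. 29. 74.]
74 90 [-32. -25.  74.] [ 6. 30. 82.]
82 52 [-31. -24.  82.] [-8. 29. 90.]
90 56 [-45. -24.  90.] [-25.  29.  98.]
98 26 [-56.   7.  98.] [-41.  19. 106.]
106 28 [-63.   8. 106.] [-46.  15. 114.]
114 30 [-69.   8. 114.] [-52.  14. 122.]
122 46 [-76.  -9. 122.] [-59.  14. 130.]
130 76 [-75. -13. 130.] [-47.  14. 138.]
138 63 [-66. -13. 138.] [-46.  18. 146.]
146 75 [-65. -14. 146.] [-46.  18. 154.]
154 74 [-65. -15. 154.] [-46.  18. 162.]
162 79 [-65. -17. 162.] [-46.  19. 170.]
170 73 [-66. -17. 170.] [-47.  19. 178.]
178 55 [-66. -18. 178.] [-56.  20. 186.]
```

View pics/s5.png

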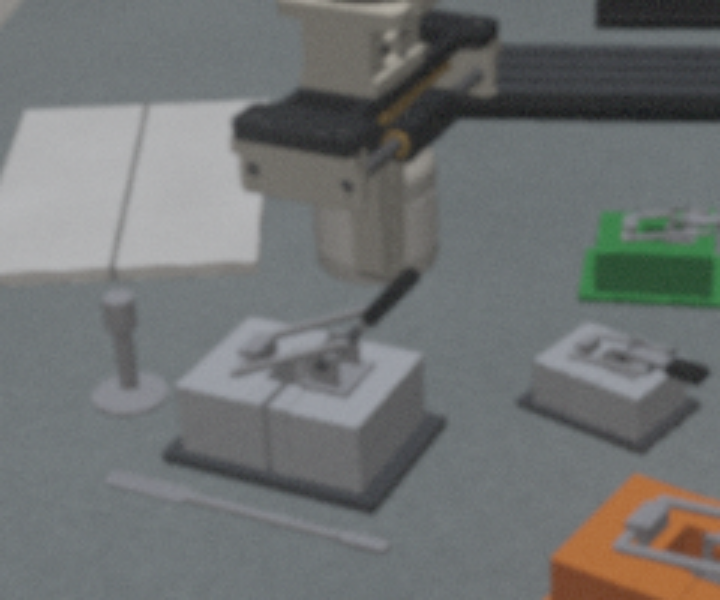

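The lever is at about 45° and the bar is moving into the hook. I'll continue down.

```bash
python3 -m pendant '[{"translation":[-5,0,6],"twist":[0,0,0],"grip":-1},{"translation":[-5,0,6],"twist":[0,0,0],"grip":-1},{"translation":[-4,0,6],"twist":[0,0,0],"grip":-1},{"translation":[-4,0,7],"twist":[0,0,0],"grip":-1},{"translation":[-3,0,7],"twist":[0,0,0],"grip":-1},{"translation":[-2,0,5],"twist":[0,0,0],"grip":-1},{"translation":[-1,0,4],"twist":[0,0,0],"grip":-1},{"translation":[0,0,2],"twist":[0,0,0],"grip":-1},{"translation":[0,0,0],"twist":[0,0,0],"grip":-1},{"translation":[0,0,0],"twist":[0,0,0],"grip":-1}]'; python3 look.py s6.png
```

```text
t: 8.45
tool_pos: [0.5232, -0.1185, 0.0597]
orientation: [-3.089, 0.524, -0.005]
force: [0.8, 0.5, 0.0]
opening: 0.001
t 8.45 mould mm [-82.3   0.6  59.7] tool axes in mould
 [[ 1.     0.002  0.002]
 [ 0.002 -1.     0.009]
 [ 0.002 -0.009 -1.   ]] F [0.6 0.8 0. ] q [-0.33  0.07  1.81  0.01  1.26  1.58] 0.0009511578225046943
58 217 [-99. -26.  58.] [37. 30. 66.]
66 406 [-101.  -25.   66.] [35. 30. 74.]
74 266 [-100.  -15.   74.] [-10.  28.  80.]
82 36 [-92. -13.  82.] [-74.  15.  90.]
90 62 [-92. -15.  90.] [-73.  19.  98.]
98 69 [-92. -13.  98.] [-73.  19. 106.]
106 65 [-93. -15. 106.] [-73.  20. 114.]
114 68 [-92. -15. 114.] [-74.  20. 122.]
122 53 [-92. -14. 122.] [-73.  20. 130.]
130 44 [-92. -15. 130.] [-88.  20. 138.]
138 49 [-92. -16. 138.] [-87.  21. 146.]
146 26 [-92.  -7. 146.] [-88.  21. 152.]
162 1 [-94.  30. 170.] [-94.  30. 170.]
170 12 [-110.   26.  171.] [-94.  31. 178.]
178 24 [-109.   26.  178.] [-97.  33. 186.]
```

View pics/s6.png

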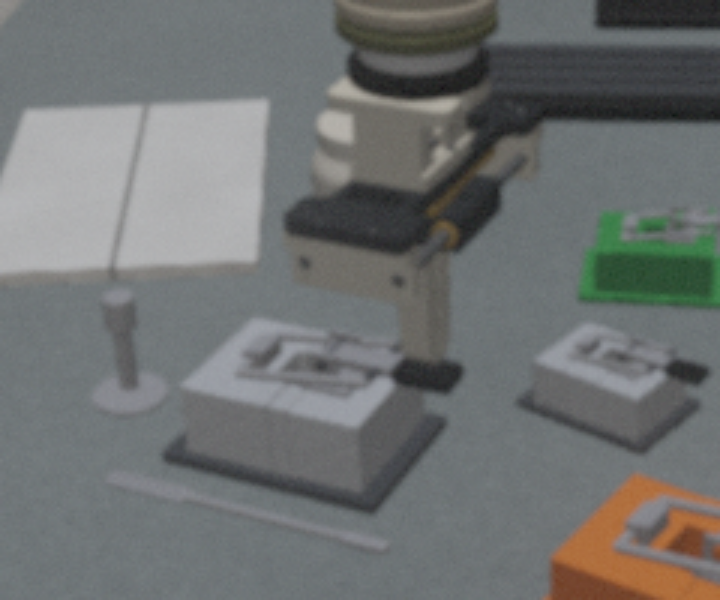

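The lever lies flat, the halves are closed and there is no load on the tool. I'll back away and check.

```bash
python3 -m pendant '[{"translation":[0,0,-8],"twist":[0,0,0],"grip":-1},{"translation":[0,0,-12],"twist":[0,0,0],"grip":-1},{"translation":[0,0,-15],"twist":[0,0,0],"grip":-1},{"translation":[0,0,-15],"twist":[0,0,0],"grip":-1},{"translation":[0,0,-15],"twist":[0,0,0],"grip":-1},{"translation":[0,0,-15],"twist":[0,0,0],"grip":-1},{"translation":[0,0,-10],"twist":[0,0,0],"grip":-1},{"translation":[0,0,0],"twist":[0,0,0],"grip":-1},{"translation":[0,0,0],"twist":[0,0,0],"grip":-1},{"translation":[0,0,0],"twist":[0,0,0],"grip":-1}]'; python3 look.py s7.png
python3 - <<'E'
from g import *
_,V,_=cloud('side'); Q=(V-O)@M.T*1000
g=Q[(Q[...,0]<-75)&(Q[...,0]>-110)&(abs(Q[...,1])<15)&(Q[...,2]>60)&(Q[...,2]<100)]
print('grip top z',np.percentile(g[:,2],[50,90,98]),'x min',g[:,0].min())
t=Q[(abs(Q[...,2]-54)<4)&(abs(Q[...,1])<40)&(abs(Q[...,0])<80)];print('top x range',np.percentile(t[:,0],[.5,99.5]),'was about -59..64 open')
E
```

```text
t: 9.5
tool_pos: [0.5256, -0.1203, 0.1627]
orientation: [-3.09, 0.524, -0.019]
force: [-0.6, 0.5, -0.3]
opening: 0.0001
t 9.5 mould mm [-79.4  -0.3 162.7] tool axes in mould
 [[ 1.     0.002  0.011]
 [ 0.002 -1.     0.009]
 [ 0.011 -0.009 -1.   ]] F [-0.7  0.2 -0.3] q [-0.33 -0.03  1.71  0.01  1.45  1.58] 0.00010975266829186484
58 217 [-99. -26.  58.] [37. 30. 66.]
66 433 [-101.  -28.   66.] [35. 31. 74.]
74 275 [-101.  -18.   74.] [-10.  22.  80.]
178 7 [-89.  -9. 183.] [-70.   6. 186.]
grip top z [74.90514755 76.68801506 77.54608059] x min -101.52815392984867
top x range [-58.45843363  61.24363999] was about -59..64 open
```

View pics/s7.png

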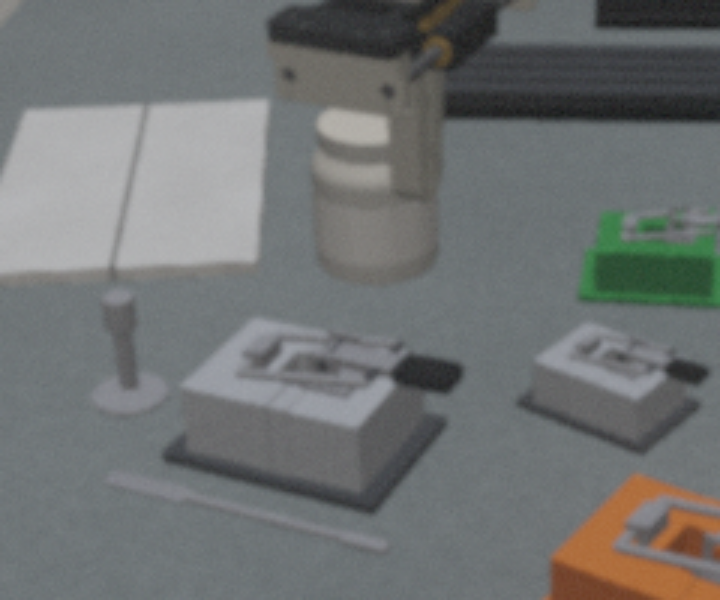

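The lever stays flat: the grip top is at 77 mm, which is what level gives. The bar is in the hook, the split line has closed and the arm is clear.

```bash
python3 -c "from plant import robot;print(robot.close_job())"
```

```text
the job is handed in; nothing more can be done
None
```

The mould is latched shut and the job is handed in, at about 9.6 s of robot time. I tipped the wire loop over so its bar dropped behind the keeper, then swung the lever over its toggle point until it lay flat. The arm then rose clear of everything.

**Last checks:**
- **Lever:** the grip top measured about 77 mm and its end was at x≈-101.5 mm. Both match a level lever.
- **Halves:** the split line looked closed. The far edge of the sliding half measured x≈61 mm, against about 64 mm when open.
- **Crossbar:** the picture shows it in the hook, but I did not measure its distance from the seat separately.
- **Robot contact:** the force on the tool was about zero after the arm backed away.

**What disagreed:**
- **Fingertip height:** the depth image showed the shut fingertips about 20 mm above the reported TCP. My first push therefore passed over the loop without touching it, and I repeated it lower.
- **Gap size:** full closing should move the sliding half 5 mm, so its edge should sit near 59 mm rather than the 61 mm I measured. I put this down to the roughly 2 mm calibration error, so the gap being under 2.5 mm is not firmly confirmed.

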